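# Load a tray of fittings into the leak tester past its spring gate

## Task

Load the waiting tray of fittings into the bench leak tester, gripping and lifting nothing. With one fingertip press down the long spring plate beside the lane so that the gate swings up, and hold it down while you push the tray by its upright end plate along the lane, under the gate, until it is fully home against the stop in the hood. Then let go so that the gate drops shut behind the tray; it must never come down on the tray or the fittings, which stay in their pockets, and nothing else may be disturbed.

Things in the scene. Friction and masses are not known exactly. Their poses are not given: they have to be found in the camera images.
- leak_tester: Bench leak tester, fixed: aluminium base 385 mm long, 8 mm thick (x -48..+102), lane, grey hood over the lane's far end. Frame: origin on the table under the gate, mid-lane; z up; +y down the lane (loading way). Lane floor z=10 mm, 74 mm between 16-18 mm high rails. Gate plane y=0, stop face y=+106, hood y 54..148 (75 high, cylinder on it to 126). Gate shaft x=+54, z=56. Beware the table's tall tube handle at world y=-0.35.
- gate_arm (a joint): Gate hinge angle, rad, about the shaft: 0 = shut (arm level across the lane, foot hanging in it to 17 mm above the table, at x=-32..-4), 0.70 = end stop. From 0.40 up the foot clears the tray and all fittings; 0.50 to 0.60 is a good hold. A spring shuts it: about 2 N on the middle of the press plate to start it, 5 N when open.
- press_plate (a point): Middle of the top face of the gate's press plate: a flat steel plate 30 mm wide, 186 mm long (tester y -229..-43), parallel to the lane on its +x side, fixed to the gate shaft. Shut: at tester x=90, z=62 mm, sloping 6 deg up outward; pressed down to gate 0.55: x=87, z=42, sloping 25 deg down outward. Works anywhere along its length.
- fitting_tray: Grey tray, about 0.6 kg laden (2 to 5 N slide it), loose in the lane, axes as the tester's. Origin: underside, centre of its 70x100x22 mm box (y -50..+50). Behind it a tongue, 5 mm high (x +4..+24), ends in an upright push plate, x -20..+32, 4 mm thick, 60 mm high, rear face y=-112. Waits with origin at tester y -88..-60; fully home at +56: box rear 6 mm past the gate plane, the foot drops beside the tongue, push plate stays outside.
- quick_coupling: Brass quick coupling 27x51x27 mm lying loose in the tray's front pocket, top 30 mm above the tray's underside. Origin: middle of its underside.
- brass_tee: Brass tee fitting 28x50x14 mm lying loose in the tray's middle pocket. Origin: middle of its underside.
- push_in_1: Small black push-in fitting 14x35x14 mm lying loose in the tray's rear pocket. Origin: middle of its underside.
- thread_tape: Roll of white thread sealing tape, 54x54x15 mm, lying on the table on the robot's side of the tester. Leave alone.
- bolt_m8_1: Steel bolt, 46 mm long, 13 mm high, lying on the table on the robot's side of the tester. Leave alone.
- spanner_10: Small spanner, 107 mm long, 5 mm high, lying on the table just past the press plate side of the tester. Leave alone.
- spare_coil: Black valve coil 30x36x46 mm standing on the table behind the tester. Leave alone.
- seal_jar: Clear jar of sealing rings with black lid, 58x58x56 mm, on the table. Leave alone.
Things that resemble listed ones, but are neither listed nor needed, are in the scene too. What is shaped like the brass_tee but green is not meant.

How it is judged:
On the way, in this order (a step that is already met when the one before it is completed fails the run):
1. the gate is held up (0.40 rad or more) by the fingers on its press plate while the tray still waits before it (value of joint gate_arm above 0.4 rad and contact force between the fingers and gate_arm above 0.3 N and y of fitting_tray in the frame of leak_tester below -0.047 m), for 0.1 s.
2. the tray is half way under the gate, which the fingers still hold up (value of joint gate_arm above 0.4 rad and contact force between the fingers and gate_arm above 0.3 N and y of fitting_tray in the frame of leak_tester above 0 m), for 0.05 s.
3. the tray is fully home against the stop (y of fitting_tray in the frame of leak_tester above 0.052 m), for 0.1 s.
At the end, for the whole second after the job is handed in: Tray flat and at rest within 4 mm of the stop, gate shut behind it (below 0.04 rad), the three fittings still lying in their own pockets, no other thing moved by 15 mm (y of fitting_tray in the frame of leak_tester above 0.052 m and value of joint gate_arm below 0.04 rad and angle between fitting_tray's own z axis and vertical below 0.05 rad and linear speed of fitting_tray below 0.01 m/s and z of each of quick_coupling, brass_tee, push_in_1 in the frame of fitting_tray below 0.01 m and y of quick_coupling in the frame of fitting_tray between 0.011 and 0.051 m and y of brass_tee in the frame of fitting_tray between -0.0245 and 0.0155 m and y of push_in_1 in the frame of fitting_tray between -0.0555 and -0.0155 m and distance of each of thread_tape, bolt_m8_1, seal_jar, spare_coil, spanner_10 from where it was at the start of the episode below 0.015 m); the robot touches nothing.
It fails at once if the gate is let down (below 0.38 rad) on the tray while the tray is under it (value of joint gate_arm below 0.38 rad and y of fitting_tray in the frame of leak_tester between -0.042 and 0.05 m).
It fails at once if the tray is lifted by 8 mm or tipped by 0.15 rad (z of fitting_tray in the frame of leak_tester above 0.018 m or angle between fitting_tray's own z axis and vertical above 0.15 rad).
It fails at once if a fitting is lifted out of its pocket (z of any of quick_coupling, brass_tee, push_in_1 in the frame of fitting_tray above 0.018 m).
It fails at once if another thing is moved by 15 mm or more (distance of any of thread_tape, bolt_m8_1, seal_jar, spare_coil, spanner_10 from where it was at the start of the episode above 0.015 m).
It also fails if it takes over 45 s, if anything falls off the work surface, if the arm or the gripper's body presses on something with over 40 N, if the wrist force passes 120 N, or if a joint passes its speed limit or range.

## Robot

A 6-joint arm with a two-finger parallel gripper is mounted at the origin on a cart in front of the work surface, level with it; the furniture and walls round the work are solid. World frame = base frame: x ahead of the robot, y to its left, z up, the work surface at z = 0. Lengths are in m, angles in rad, forces in N, time in s.
With the tool pointing down it reaches from about 0.4 to 0.825 m from the base axis. Payload 7 kg.
Tool frame: the origin (TCP) lies at the very end of the fingers, on their centre line; the grasp point (between the pads) lies 19 mm behind it; z points along the fingers, y is the direction in which the jaws open and shut (so a half turn about z gives the same grasp; the last joint's range is limited). The gripper opens to 88 mm and grips with 3 to 60 N. Pads are 19 mm wide; open, the fingers measure 130 mm over their backs; the gripper's body (78 mm by 193 mm) begins 47 mm behind the grasp point.
Start: joints at [1.605, 0.359, 0.012, 0, -1.224, -0.288], TCP at [0.169, 0.653, 0.227] pointing down, gripper open.
Joint ranges: [-3.07, 3.07], [-1.43, 2.12], [-1.02, 1.25], [-3.03, 1.67], [-3.05, -0], [-3.03, 3.03]. Speed limits (rad/s): [2.39, 2.39, 3.01, 3.14, 3.14, 3.14].

## Interface

Orientations are given as [roll, pitch, yaw] about the fixed x, y, z axes, in that order (R = Rz(yaw) Ry(pitch) Rx(roll)).
In Python, from station import arm, eyes, job, outline_of gives the robot as it stands.
- The arm moves only by the tool apply_moves, never from a script. Its argument "moves" is a list of rows, each a list of 5 numbers: the opening, from -1 (shut) to 1 (fully open), then the shift along the tool's x, y, z in m, then the turn about the tool's z in rad. A call has 1 to 12 rows; each row shifts and turns the commanded pose from where the row before left it, along the tool's axes as they then stand; what a row does not reach is not made up. A row lasts 1/12 s, in which the tool goes at most 41.7 mm and 7.16 degrees, less where a joint would pass 70% of its speed; a pose out of reach is approached as far as the arm can. A call with a gripper value outside its range is refused whole. The fingers move at their own pace and stop on an object; "newtons" is the grip in N (left out, the last holds). Time passes only in rows, so rows that do not move let the fingers close. It gives the time, the measured TCP pose, the force and the opening at its end, in the units of the state.
- arm.get_state(): the state, without advancing time (a new reading comes with each control period).
- eyes.grab_frame(name): name is "side" or "top"; returns a dict with "color" (400x640x3 uint8, red, green, blue), "z_map" (400x640 float32, m along the optical axis (not along the pixel's ray), 0 where there is no reading), "camera_matrix" (3x3 intrinsics, pixels), "k1" (the pictures are not rectified: a ray, as slopes to the right and down, at radius r is drawn at 1 + k1 r^2 times it, then the intrinsics apply), "extrinsics" (4x4, takes a point from camera to world coordinates). Camera axes: x right, y up, looking along -z (the intrinsics and any distortion apply to the point x, -y, -z); pixel columns grow to the right and rows downward; lengths in m; the calibration is good to about 2 mm. A picture is of the moment at which its call begins.
- job.job_done(): hands the job in, once; it reports no verdict.
Trained networks look in a picture, given as the dict that the camera call returned (one of the last four; its "shot" number tells which), for a name from the list of things; names that differ only in an ending like _2 or _b are one class to them, and where a whole thing is asked for, a point or a joint stands for the part that bears it (a point fixed in the world has none). Each returns a list of dicts, best first, with "score" (0 to 1); they miss things now and then, are a little off and sometimes report something else, mostly with a low value. They report only what shows in the picture. A call takes as long as a camera call. They do not tell look-alikes from the thing itself.
- outline_of(label, picture): "region" (400x640 bool, what is visible of it) and "extent" ([left, top, right, bottom] in pixels, round what is visible of it).
The state is a dict: "t": time; "q": joint angles; "qd": joint speeds; "joint_efforts": joint torques, N m; "eef_pos": TCP position; "ee_rot": TCP orientation; "force": force on the tool from outside, world axes, zero at the start; "moment": the same for the moment, N m; "width": finger opening in m.
Only numpy, scipy, OpenCV 4.12 (cv2) and the standard library are available. Lean on these libraries where they do the work, as an engineer would, in place of code of your own. Each camera call takes 0.05 s, during which the arm holds its last target.

## Working session

There is one attempt and no reset: what is moved stays moved. The work goes in short steps, Python scripts to look and compute and a tool call to move; the robot and the scene stay as the last step left them, time stands still between calls to the robot, and variables do not carry over. Pictures are saved under pics/ and viewed, and the job is handed in when it is done.

Besides the shell and the picture viewer there is one more tool, called after "Request:" as name(argument=value, ...) on one line, values as JSON. apply_moves: Moves the arm, as the interface text tells. Its arguments: {"type":"object","properties":{"moves":{"type":"array","items":{"type":"array","items":{"type":"number"}}},"newtons":{"type":"number"}},"required":["moves"]}

```bash
ls; mkdir -p pics
python3 - <<'E'
from station import arm, eyes, job, outline_of
import cv2,numpy as np,pickle
print(arm.get_state())
for n in ["side","top"]:
    f=eyes.grab_frame(n); cv2.imwrite(f"pics/{n}0.png",f["color"][:,:,::-1])
    pickle.dump(f,open(f"{n}0.pkl","wb"))
    print(n,f["camera_matrix"],f["k1"],f["extrinsics"],f.keys())
E
```

```text
pics
{'t': 0.0, 'q': array([ 1.60511244e+00,  3.59371796e-01,  1.10649564e-02, -3.76758126e-04,
       -1.22410192e+00, -2.88092283e-01]), 'qd': array([-1.58232413e-03, -1.18920474e-03,  1.86347047e-03,  1.19097471e-03,
        2.98406162e-04,  6.57872295e-05]), 'joint_efforts': array([ 2.03467163e-03, -5.82731438e+01,  2.93045783e+01,  6.99692577e+00,
        6.83535865e-03, -1.56391293e-04]), 'eef_pos': array([0.16936525, 0.65289714, 0.22563031]), 'ee_rot': array([ 3.13994603e+00, -1.18596571e-04, -2.53904376e-01]), 'force': array([-0.8724274 , -0.7755745 , -0.46772237]), 'moment': array([0.01575939, 0.02121182, 0.03173151]), 'width': 0.08782475689047792}
side [[384.34624193   0.         317.22593833]
 [  0.         384.34624193 200.08342285]
 [  0.           0.           1.        ]] -0.016356909645837997 [[-0.99739774  0.03068291 -0.06524036  0.53178585]
 [-0.07202158 -0.46498342  0.88238501  0.70675259]
 [-0.00326155  0.88478753  0.46598325  0.45485198]
 [ 0.          0.          0.          1.        ]] dict_keys(['color', 'z_map', 'camera_matrix', 'k1', 'extrinsics', 'shot'])
top [[461.77457269   0.         319.48638073]
 [  0.         461.77457269 197.12666658]
 [  0.           0.           1.        ]] 0.02164988163639353 [[-0.01398376  0.99774723 -0.06561194  0.52226847]
 [-0.9997488  -0.01510093 -0.01656206 -0.04426849]
 [-0.01751555  0.06536385  0.99770776  0.91287149]
 [ 0.          0.          0.          1.        ]] dict_keys(['color', 'z_map', 'camera_matrix', 'k1', 'extrinsics', 'shot'])
```

View pics/side0.png

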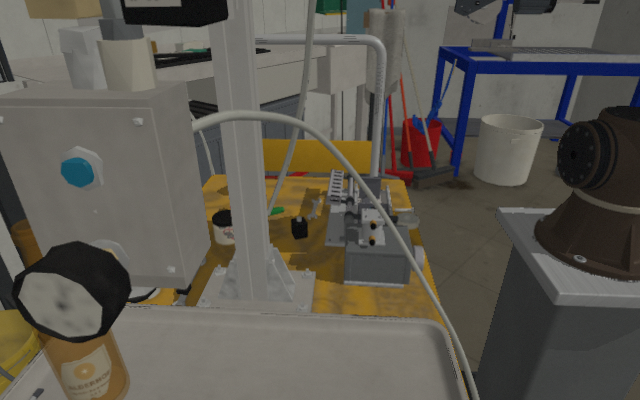

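View pics/top0.png

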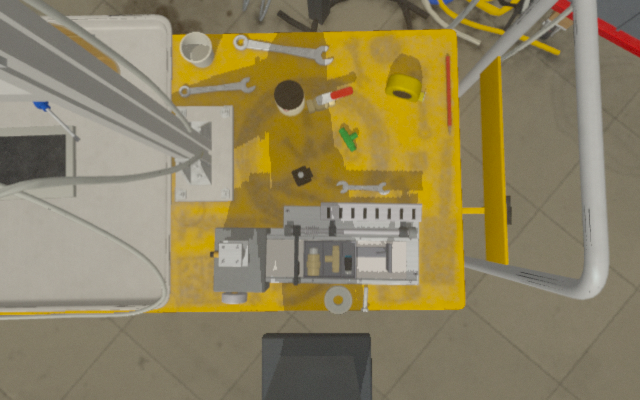

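```bash
cat > h.py <<'E'
import numpy as np,cv2,pickle
def cloud(f):
    K=f["camera_matrix"];z=f["z_map"].astype(float)
    v,u=np.mgrid[0:400,0:640]
    xd=(u-K[0,2])/K[0,0]; yd=(v-K[1,2])/K[1,1]
    x,y=xd.copy(),yd.copy()
    for _ in range(8):
        s=1+f["k1"]*(x*x+y*y); x=xd/s;y=yd/s
    P=np.stack([x*z,-y*z,-z,np.ones_like(z)],-1)@f["extrinsics"].T
    P=P[...,:3]; P[z==0]=np.nan
    return P
def proj(f,pts):
    pts=np.atleast_2d(pts); E=np.linalg.inv(f["extrinsics"])
    c=pts@E[:3,:3].T+E[:3,3]; x=c[:,0]/-c[:,2]; y=-c[:,1]/-c[:,2]
    s=1+f["k1"]*(x*x+y*y);K=f["camera_matrix"]
    return np.stack([x*s*K[0,0]+K[0,2],y*s*K[1,1]+K[1,2]],-1)
E
python3 - <<'E'
from h import *
from station import eyes,outline_of
f=eyes.grab_frame("top"); pickle.dump(f,open("top1.pkl","wb"))
P=cloud(f)
c=f["color"][:,:,::-1][180:320,200:440]
cv2.imwrite("pics/crop1.png",cv2.resize(c,None,fx=3.3,fy=3.3,interpolation=cv2.INTER_CUBIC))
h=P[...,2]; 
tab=h[60:100,270:440]; print("table z",np.nanmedian(h[270:300,300:320]),np.nanmedian(h[60:80,340:380]))
for n in ["leak_tester","gate_arm","press_plate","fitting_tray","quick_coupling","brass_tee","push_in_1","thread_tape","bolt_m8_1","spanner_10","spare_coil","seal_jar"]:
    for o in outline_of(n,f)[:3]:
        r=o["region"]; p=P[r]; print(n,round(o["score"],2),o["extent"],r.sum(),np.nanmedian(p,0).round(3),np.nanmin(p,0).round(3),np.nanmax(p,0).round(3))
E
```

```text
table z 0.0017360900137216584 -0.00010057002674346283
leak_tester 0.56 [209.1, 202.1, 417.5, 305.9] 12878 [ 0.491 -0.014  0.057] [ 0.386 -0.221 -0.003] [0.567 0.187 0.132]
gate_arm 0.91 [291.6, 202.2, 421.1, 282.9] 2882 [ 0.54  -0.105  0.062] [ 0.418 -0.217  0.004] [0.567 0.024 0.069]
press_plate 0.8 [292.8, 201.7, 423.2, 284.7] 2788 [ 0.541 -0.106  0.062] [ 0.42  -0.217  0.006] [0.567 0.022 0.069]
press_plate 0.28 [305.4, 249.7, 321.1, 275.1] 332 [ 0.456 -0.016  0.035] [ 0.433 -0.029  0.011] [ 0.483 -0.002  0.042]
fitting_tray 0.87 [304.6, 239.9, 395.0, 280.9] 1848 [ 0.47  -0.072  0.015] [ 0.425 -0.161  0.007] [0.497 0.004 0.076]
quick_coupling 0.74 [305.6, 247.6, 323.2, 277.4] 355 [ 0.458 -0.016  0.035] [ 0.433 -0.029  0.01 ] [ 0.487 -0.002  0.042]
brass_tee 0.8 [340.9, 126.9, 358.1, 155.1] 253 [ 0.697 -0.087  0.013] [ 0.671 -0.105 -0.004] [ 0.72  -0.07   0.018]
brass_tee 0.73 [323.7, 247.3, 343.8, 273.0] 233 [ 0.464 -0.057  0.026] [ 0.437 -0.066  0.009] [ 0.487 -0.038  0.031]
push_in_1 0.46 [343.8, 252.9, 353.3, 272.5] 110 [ 0.452 -0.082  0.026] [ 0.437 -0.088  0.017] [ 0.467 -0.076  0.03 ]
thread_tape 0.93 [324.6, 285.1, 350.7, 313.6] 550 [ 0.383 -0.062  0.014] [ 0.222 -0.097 -0.719] [ 0.41  -0.035  0.019]
bolt_m8_1 0.62 [362.1, 290.1, 368.3, 312.5] 108 [ 0.381 -0.114  0.009] [ 0.361 -0.119 -0.   ] [ 0.404 -0.108  0.015]
bolt_m8_1 0.56 [209.9, 204.2, 418.0, 305.3] 12660 [ 0.491 -0.012  0.058] [ 0.388 -0.221 -0.003] [0.567 0.181 0.132]
spanner_10 0.85 [335.5, 177.8, 387.6, 195.3] 295 [ 0.599 -0.113  0.004] [ 0.586 -0.164 -0.002] [ 0.613 -0.064  0.009]
spanner_10 0.68 [362.6, 287.5, 368.4, 311.2] 150 [ 0.376 -0.114  0.007] [ 0.226 -0.18  -0.727] [ 0.406 -0.105  0.015]
spare_coil 0.53 [289.6, 163.8, 314.8, 186.6] 302 [0.622 0.003 0.037] [ 0.604 -0.016 -0.002] [0.641 0.023 0.05 ]
seal_jar 0.61 [273.8, 77.9, 307.0, 114.4] 922 [0.768 0.025 0.055] [ 0.745 -0.003 -0.003] [0.805 0.06  0.061]
```

View pics/crop1.png

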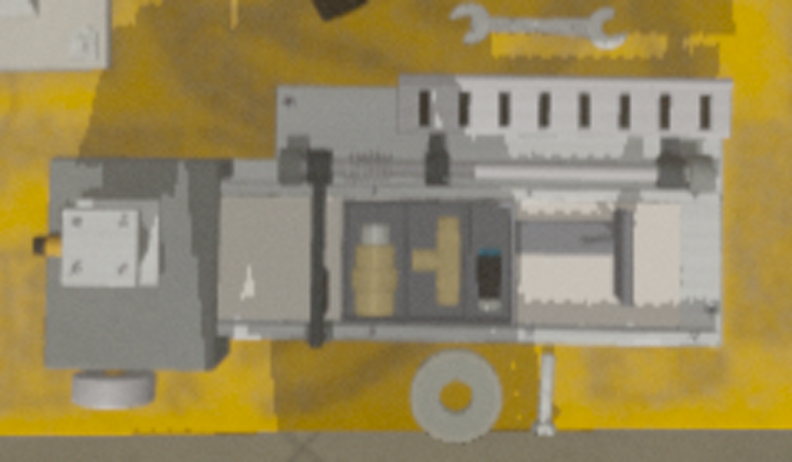

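Run:
```python
from h import *
f=pickle.load(open("top1.pkl","rb")); P=cloud(f); X,Y,Z=P[...,0],P[...,1],P[...,2]
def rect(m,lab):
    m=m.astype(np.uint8); n,l,s,_=cv2.connectedComponentsWithStats(m); k=1+np.argmax(s[1:,4]); m=l==k
    p=P[m]; r=cv2.minAreaRect((p[:,:2]*1000).astype(np.float32)); print(lab,m.sum(),r,"med",np.median(p,0).round(4),np.percentile(p,1,0).round(4),np.percentile(p,99,0).round(4))
    return m
win=np.zeros_like(Z,bool); win[185:320,200:440]=1
m=rect(win&(Z>.05)&(Z<.075)&(X>.52),"plate")
p=P[m]; A=np.c_[p[:,:2],np.ones(len(p))]; print("plane",np.linalg.lstsq(A,p[:,2],rcond=None)[0])
# edge line outer (max x) per column
cols=np.where(m.any(0))[0]; e=[];g=[]
for c in cols:
    q=P[:,c][m[:,c]]; e.append(q[np.argmax(q[:,0])]); g.append(q[np.argmin(q[:,0])])
e=np.array(e);g=np.array(g); print("outer",np.polyfit(e[:,1],e[:,0],1),e[:,0].mean(),"inner",np.polyfit(g[:,1],g[:,0],1),np.median(g[:,0]))
m=rect(win&(Z>.068)&(Z<.08)&(Y>.03),"hood top")
m=rect(win&(Z>.03)&(Z<.08)&(Y<-.11)&(X<.5),"pushplate")
m=rect(win&(Z>.004)&(Z<.013)&(Y<-.15)&(X<.55),"base/lane end")
# scan rows across the lane at y ~ -0.18, and -0.13
for c in (372,400,410):
    print(c,[(r,*(P[r,c]*1000).round(0).astype(int)) for r in range(196,290,2)])
```

```text
plate 1895 ((543.0935668945312, -123.5200424194336), (185.9195098876953, 46.0776252746582), 89.2184066772461) med [ 0.5487 -0.1241  0.062 ] [ 0.5229 -0.2144  0.057 ] [ 0.5667 -0.0328  0.0664]
plane [ 0.11744705 -0.00297032 -0.00282219]
outer [0.02135588 0.56759831] 0.5649571301378691 inner [0.0182754  0.53456571] 0.5345591498896702
hood top 2572 ((466.1995849609375, 115.8187255859375), (93.98149108886719, 115.82476806640625), 88.27120208740234) med [0.4533 0.1058 0.0748] [0.41   0.0694 0.0709] [0.5234 0.1617 0.0789]
pushplate 142 ((465.640380859375, -155.12608337402344), (6.11566686630249, 50.409629821777344), 88.7464828491211) med [ 0.4656 -0.1548  0.0709] [ 0.4405 -0.1586  0.0371] [ 0.4907 -0.1519  0.0745]
base/lane end 1197 ((453.27099609375, -185.5145721435547), (70.69769287109375, 88.85367584228516), 89.45539093017578) med [ 0.4537 -0.1897  0.0091] [ 0.411  -0.2189  0.0048] [ 0.4941 -0.1506  0.0127]
372 [(196, np.int64(583), np.int64(-133), np.int64(-1)), (198, np.int64(579), np.int64(-133), np.int64(1)), (200, np.int64(575), np.int64(-133), np.int64(1)), (202, np.int64(571), np
[... 6578 characters left out ...]
64(-203), np.int64(8)), (266, np.int64(446), np.int64(-202), np.int64(9)), (268, np.int64(442), np.int64(-203), np.int64(8)), (270, np.int64(438), np.int64(-203), np.int64(7)), (272, np.int64(434), np.int64(-202), np.int64(8)), (274, np.int64(430), np.int64(-202), np.int64(10)), (276, np.int64(426), np.int64(-203), np.int64(5)), (278, np.int64(423), np.int64(-202), np.int64(10)), (280, np.int64(421), np.int64(-199), np.int64(26)), (282, np.int64(417), np.int64(-199), np.int64(24)), (284, np.int64(411), np.int64(-202), np.int64(7)), (286, np.int64(406), np.int64(-203), np.int64(0)), (288, np.int64(403), np.int64(-203), np.int64(1))]<stdin>:20: RuntimeWarning: invalid value encountered in cast
```

Run:
```python
from h import *
im=np.zeros((560,520,3),np.uint8)
for n in ("side0","top0"):
    f=pickle.load(open(n+".pkl","rb")); P=cloud(f)
    print(n)
    for px in ([(230,113),(300,118),(350,165),(400,250),(440,330),(465,390),(300,150),(240,100),(255,200),(380,45),(385,80)] if n=="side0" else [(20,192),(60,185),(110,182),(180,165),(100,215),(150,255),(166,285),(60,300),(30,310),(10,192),(150,120),(100,80)]):
        print(px,P[px[1],px[0]].round(3))
    p=P.reshape(-1,3); p=p[np.isfinite(p).all(1)&(p[:,0]>0)&(p[:,0]<1.0)&(p[:,1]>-.42)&(p[:,1]<.7)&(p[:,2]>.02)]
    u=((.7-p[:,1])*500).astype(int); v=((1.0-p[:,0])*500).astype(int)
    h=np.clip(p[:,2]/.5,0,1)*255
    o=np.argsort(h)
    col=cv2.applyColorMap(h[o].astype(np.uint8)[:,None],cv2.COLORMAP_JET)[:,0]
    im[v[o],u[o]]=col
cv2.imwrite("pics/map.png",im)
```

```text
side0
(230, 113) [0.613 0.443 0.383]
(300, 118) [0.594 0.187 0.308]
(350, 165) [0.524 0.283 0.279]
(400, 250) [0.431 0.157 0.073]
(440, 330) [0.382 0.285 0.022]
(465, 390) [0.372 0.383 0.022]
(300, 150) [ 0.66  -0.354  0.059]
(240, 100) [0.664 0.229 0.342]
(255, 200) [0.656 0.229 0.2  ]
(380, 45) [ 0.449 -0.34   0.35 ]
(385, 80) [ 0.29  -1.77   0.004]Traceback (most recent call last):
  File "<stdin>", line 13, in <module>
IndexError: index 524 is out of bounds for axis 1 with size 520
```

Run:
```python
from h import *
im=np.zeros((560,600,3),np.uint8)
for n in ("side0","top0"):
    f=pickle.load(open(n+".pkl","rb")); P=cloud(f)
    p=P.reshape(-1,3); p=p[np.isfinite(p).all(1)&(p[:,0]>0)&(p[:,0]<1.0)&(p[:,1]>-.45)&(p[:,1]<.7)&(p[:,2]>.02)&(p[:,2]<1)]
    u=((.7-p[:,1])*500).astype(int); v=((1.0-p[:,0])*500).astype(int)
    h=np.clip(p[:,2]/.5,0,1)*255
    o=np.argsort(h)
    col=cv2.applyColorMap(h[o].astype(np.uint8)[:,None],cv2.COLORMAP_JET)[:,0]
    im[v[o],u[o]]=col
    for lo,hi in((.13,.3),(.3,.5),(.5,1)):
        q=p[(p[:,2]>lo)&(p[:,2]<hi)&(p[:,0]<.62)]
        if len(q):
            # grid list
            g,c=np.unique((q[:,:2]/.05).round().astype(int),axis=0,return_counts=True)
            print(n,lo,hi,[(round(a*.05,2),round(b*.05,2),int(k)) for (a,b),k in zip(g,c) if k>3])
cv2.imwrite("pics/map.png",im)
```

```text
side0 0.13 0.3 [(np.float64(0.0), np.float64(-0.05), 40), (np.float64(0.0), np.float64(0.0), 55), (np.float64(0.0), np.float64(0.05), 270), (np.float64(0.05), np.float64(-0.05), 53), (np.float64(0.05), np.float64(0.0), 372), (np.float64(0.05), np.float64(0.05), 2421), (np.float64(0.1), np.float64(-0.05), 261), (np.float64(0.1), np.float64(0.0), 1160), (np.float64(0.1), np.float64(0.05), 1808), (np.float64(0.45), np.float64(-0.35), 589), (np.float64(0.45), np.float64(0.25), 243), (np.float64(0.5), np.float64(0.25), 299), (np.float64(0.5), np.float64(0.3), 51), (np.float64(0.55), np.float64(0.3), 128), (np.float64(0.6), np.float64(0.15), 135), (np.float64(0.6), np.float64(0.2), 114)]
side0 0.3 0.5 [(np.float64(0.45), np.float64(-0.35), 323), (np.float64(0.5), np.float64(-0.35), 215), (np.float64(0.55), np.float64(-0.35), 213), (np.float64(0.55), np.float64(0.2), 168), (np.float64(0.55), np.float64(0.25), 14), (np.float64(0.55), np.float64(0.3), 181), (np.float64(0.55), np.float64(0.35), 176), (np.float64(0.6), np.float64(-0.35), 192), (np.float64(0.6), np.float64(0.2), 679), (np.float6
[... 302 characters left out ...]
np.float64(0.5), np.float64(0.3), 15), (np.float64(0.55), np.float64(0.25), 9), (np.float64(0.55), np.float64(0.3), 121), (np.float64(0.6), np.float64(0.15), 155), (np.float64(0.6), np.float64(0.2), 6)]
top0 0.3 0.5 [(np.float64(0.45), np.float64(-0.35), 1097), (np.float64(0.5), np.float64(-0.35), 1081), (np.float64(0.55), np.float64(-0.35), 1056), (np.float64(0.55), np.float64(0.2), 358), (np.float64(0.55), np.float64(0.25), 456), (np.float64(0.55), np.float64(0.3), 308), (np.float64(0.55), np.float64(0.35), 105), (np.float64(0.6), np.float64(-0.35), 932), (np.float64(0.6), np.float64(0.15), 12), (np.float64(0.6), np.float64(0.2), 604), (np.float64(0.6), np.float64(0.35), 29)]
top0 0.5 1 []
```

View pics/map.png

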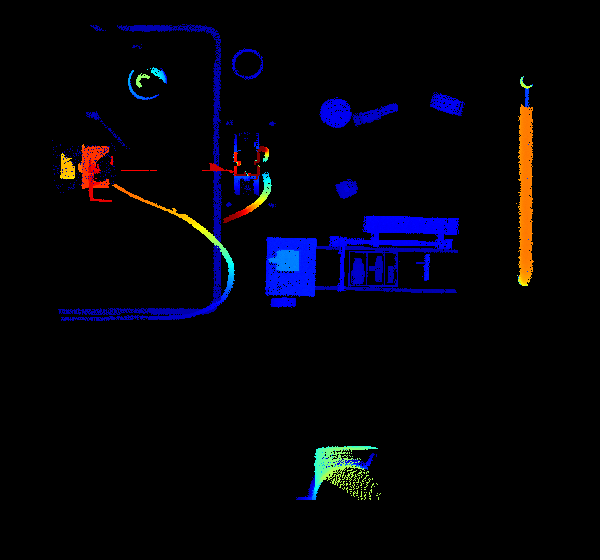

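```bash
cat >> h.py <<'E'
def plan(start,wps,g,step=.04,turn=.12):
    """start: x,y,z,yaw ; wps same; print rows"""
    cur=np.array(start,float); rows=[]
    for w in wps:
        w=np.array(w,float); d=w-cur
        n=max(1,int(np.ceil(max(np.linalg.norm(d[:3])/step,abs(d[3])/turn))))
        for i in range(n):
            y=cur[3]; e=(w-cur)/(n-i)
            r=[g,round(e[0]*np.cos(y)+e[1]*np.sin(y),4),round(e[0]*np.sin(y)-e[1]*np.cos(y),4),round(-e[2],4),round(-e[3],4)]
            rows.append(r)
            cur[:2]+=[r[1]*np.cos(y)+r[2]*np.sin(y), r[1]*np.sin(y)-r[2]*np.cos(y)]; cur[2]-=r[3]; cur[3]-=r[4]
    for i in range(0,len(rows),12): print(rows[i:i+12])
    print("end",cur)
E
python3 -c "
from h import *
plan([.1694,.6529,.2256,-.2539],[[.22,.50,.32,-.254],[.30,.31,.32,-.254],[.37,.18,.32,-.254]],0.36)"
```

```text
[[0.36, np.float64(0.0175), np.float64(0.0271), np.float64(-0.0189), np.float64(0.0)], [0.36, np.float64(0.0175), np.float64(0.027), np.float64(-0.0189), np.float64(0.0)], [0.36, np.float64(0.0175), np.float64(0.0271), np.float64(-0.0189), np.float64(0.0)], [0.36, np.float64(0.0174), np.float64(0.027), np.float64(-0.0189), np.float64(0.0)], [0.36, np.float64(0.0175), np.float64(0.0271), np.float64(-0.0188), np.float64(0.0001)], [0.36, np.float64(0.0209), np.float64(0.0273), np.float64(-0.0), np.float64(-0.0)], [0.36, np.float64(0.0209), np.float64(0.0273), np.float64(-0.0), np.float64(-0.0)], [0.36, np.float64(0.0208), np.float64(0.0273), np.float64(-0.0), np.float64(-0.0)], [0.36, np.float64(0.0209), np.float64(0.0273), np.float64(-0.0), np.float64(-0.0)], [0.36, np.float64(0.0208), np.float64(0.0273), np.float64(-0.0), np.float64(-0.0)], [0.36, np.float64(0.0209), np.float64(0.0273), np.float64(-0.0), np.float64(-0.0)], [0.36, np.float64(0.0251), np.float64(0.0271), np.float64(-0.0), np.float64(-0.0)]]
[[0.36, np.float64(0.0251), np.float64(0.027), np.float64(-0.0), np.float64(-0.0)], [0.36, np.float64(0.0251), np.float64(0.0271), np.float64(-0.0), np.float64(-0.0)], [0.36, np.float64(0.0251), np.float64(0.027), np.float64(-0.0), np.float64(-0.0)]]
end [ 0.37002733  0.18002336  0.32       -0.254     ]
```

Request:
apply_moves(moves=[[0.36,0.0175,0.027,-0.019,0],[0.36,0.0175,0.027,-0.019,0],[0.36,0.0175,0.027,-0.019,0],[0.36,0.0175,0.027,-0.019,0],[0.36,0.0175,0.027,-0.019,0],[0.36,0.021,0.027,0,0],[0.36,0.021,0.027,0,0],[0.36,0.021,0.027,0,0],[0.36,0.021,0.027,0,0],[0.36,0.021,0.027,0,0]])

```text
t: 1.58
eef_pos: [0.2883, 0.342, 0.3219]
ee_rot: [-3.141, 0.0, -0.253]
force: [0.1, 0.5, 0.5]
width: 0.0596
```

```bash
sed -i 's/e\[3\],4)\]/e[3],4)]; r=[float(a) for a in r]/' h.py; python3 -c "
from h import *
plan([.2883,.342,.322,-.253],[[.36,.18,.32,-.253],[.42,.04,.30,-.58],[.5086,-.1797,.13,-1.591]],0.36)"
```

```text
[[0.36, 0.022, 0.0278, 0.0004, -0.0], [0.36, 0.022, 0.0278, 0.0004, -0.0], [0.36, 0.022, 0.0278, 0.0004, -0.0], [0.36, 0.022, 0.0277, 0.0004, -0.0], [0.36, 0.022, 0.0278, 0.0004, -0.0], [0.36, 0.0233, 0.0301, 0.005, 0.0817], [0.36, 0.0256, 0.0281, 0.005, 0.0818], [0.36, 0.0279, 0.026, 0.005, 0.0817], [0.36, 0.0299, 0.0236, 0.005, 0.0818], [0.36, 0.0216, 0.015, 0.0189, 0.1123], [0.36, 0.0232, 0.0125, 0.0189, 0.1123], [0.36, 0.0244, 0.0098, 0.0189, 0.1123]]
[[0.36, 0.0254, 0.007, 0.0189, 0.1124], [0.36, 0.026, 0.0042, 0.0189, 0.1123], [0.36, 0.0263, 0.0012, 0.0189, 0.1124], [0.36, 0.0263, -0.0017, 0.0189, 0.1123], [0.36, 0.0259, -0.0047, 0.0188, 0.1123], [0.36, 0.0251, -0.0075, 0.0189, 0.1124]]
end [ 0.50857112 -0.1796598   0.13       -1.591     ]
```

Request:
apply_moves(moves=[[0.36,0.022,0.028,0,0],[0.36,0.022,0.028,0,0],[0.36,0.022,0.028,0,0],[0.36,0.022,0.028,0,0],[0.36,0.022,0.028,0,0],[0.36,0.023,0.03,0.005,0.082],[0.36,0.0256,0.028,0.005,0.082],[0.36,0.028,0.026,0.005,0.082],[0.36,0.03,0.0236,0.005,0.082],[0.36,0.0216,0.015,0.019,0.112],[0.36,0.0232,0.0125,0.019,0.112],[0.36,0.0244,0.01,0.019,0.112]])

```text
t: 2.58
eef_pos: [0.4488, -0.0344, 0.2443]
ee_rot: [-3.14, -0.0, -0.924]
force: [-0.4, -0.2, 0.1]
width: 0.0591
```

Request:
apply_moves(moves=[[0.36,0.0254,0.007,0.019,0.112],[0.36,0.026,0.004,0.019,0.112],[0.36,0.026,0.001,0.019,0.112],[0.36,0.026,-0.002,0.019,0.112],[0.36,0.026,-0.005,0.019,0.112],[0.36,0.025,-0.0075,0.019,0.112],[0.36,0,0,0,0],[0.36,0,0,0,0],[0.36,0,0,0,0]])

```text
t: 3.33
eef_pos: [0.5081, -0.1784, 0.1308]
ee_rot: [3.142, -0.0, -1.589]
force: [0.2, 0.1, 0.3]
width: 0.0594
```

Run:
```python
from h import *
from station import eyes,arm
for n in("top","side"):
    f=eyes.grab_frame(n); pickle.dump(f,open(n+"2.pkl","wb"))
    P=cloud(f); c=f["color"][:,:,::-1].copy()
    # project expected fingertip positions
    if n=="top": c=c[180:320,200:440]
    else: c=c[160:300,280:460]
    cv2.imwrite(f"pics/{n}2.png",cv2.resize(c,None,fx=3.3,fy=3.3,interpolation=cv2.INTER_CUBIC))
s=arm.get_state(); print(s["eef_pos"],s["force"],s["q"])
```

```text
[ 0.50854267 -0.17770513  0.13161764] [-0.84706749 -0.77692202 -0.73906706] [ 2.79145591e-02  2.18715510e-01 -4.20116088e-01  9.83317028e-05
 -9.30203389e-01 -4.51756838e-02]
```

View pics/top2.png

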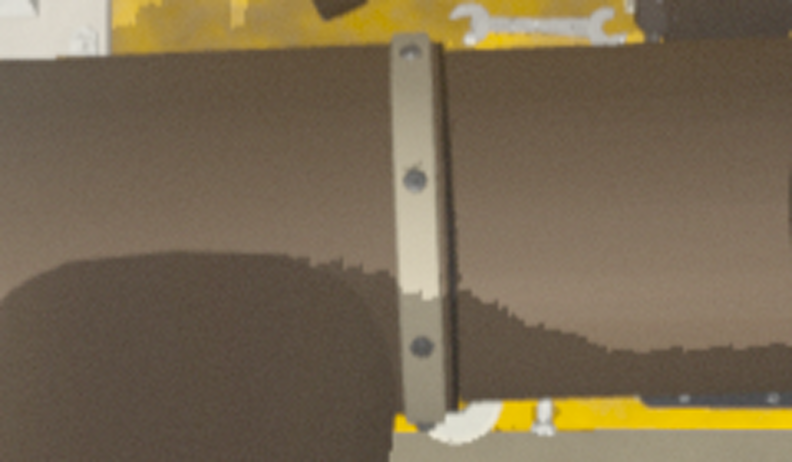

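View pics/side2.png

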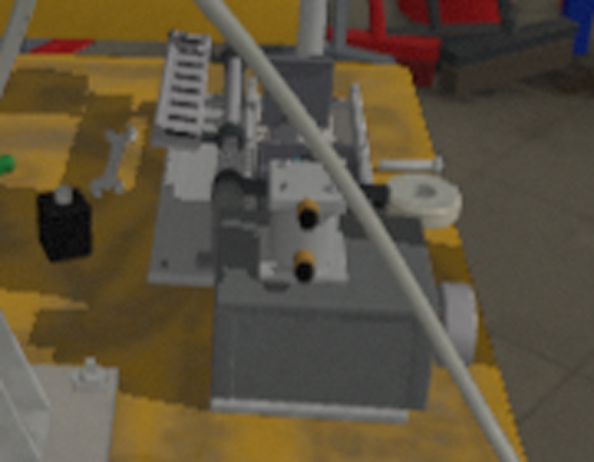

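Run:
```python
from h import *
for n in("top","side"):
    f=pickle.load(open(n+"2.pkl","rb")); cv2.imwrite(f"pics/{n}2f.png",f["color"][:,:,::-1])
    print(proj(f,[[.5085,-.178,.131],[.5085,-.178,.2],[.559,-.18,.131],[.47,-.18,.131]]))
```

```text
[[407.28235381 234.49964765]
 [415.04307838 235.19482494]
 [407.66801531 204.47580279]
 [409.11055629 257.54776723]]
[[353.57617602 148.80617673]
 [354.76594645 120.88259625]
 [332.74783928 148.05919588]
 [369.53085882 148.87685635]]
```

View pics/side2f.png

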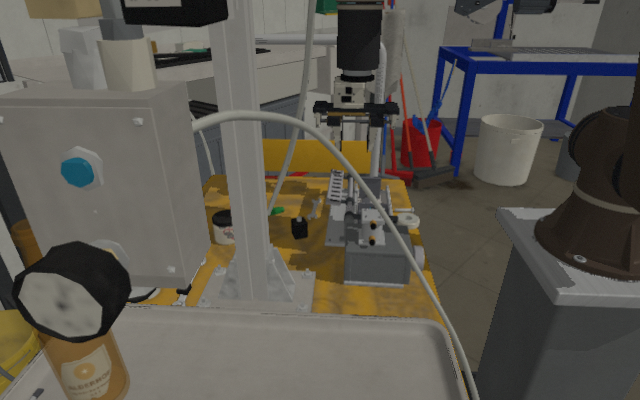

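View pics/top2f.png

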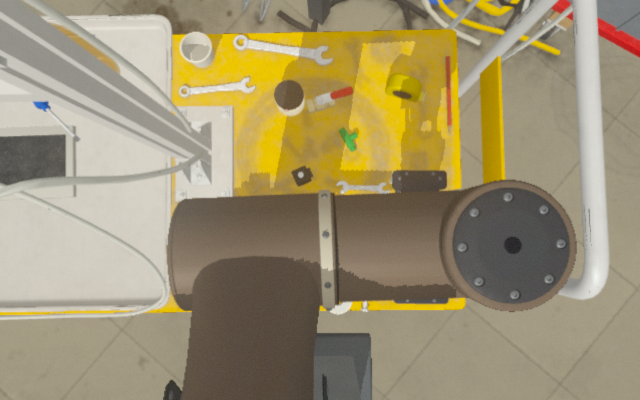

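Request:
apply_moves(moves=[[0.36,0,0,0.02,0],[0.36,0,0,0.025,0],[0.36,0,0,0.015,0],[0.36,0,0,0.004,0],[0.36,0,0,0.004,0],[0.36,0,0,0,0],[0.36,0,0,0,0]])

```text
t: 4.02
eef_pos: [0.509, -0.178, 0.0638]
ee_rot: [-3.14, -0.0, -1.589]
force: [0.8, 0.7, 1.1]
width: 0.0597
```

Request:
apply_moves(moves=[[0.36,0,0,0.003,0],[0.36,0,0,0.003,0],[0.36,0,0,0.003,0],[0.36,0,0,0.003,0],[0.36,0,0,0.003,0],[0.36,0,0,0.002,0],[0.36,0,0,0,0],[0.36,0,0,0,0]])

```text
t: 4.68
eef_pos: [0.5079, -0.1783, 0.0454]
ee_rot: [3.141, 0.0, -1.59]
force: [-0.4, 1.0, 5.2]
width: 0.0593
```

Run:
```python
from h import *
from station import eyes,arm,outline_of
f=eyes.grab_frame("side"); pickle.dump(f,open("side3.pkl","wb"))
c=f["color"][:,:,::-1][120:260,280:460].copy()
cv2.imwrite("pics/side3.png",cv2.resize(c,None,fx=4,fy=4,interpolation=cv2.INTER_CUBIC))
P=cloud(f); ox,oy,yw=.462,.0143,-.02
def tt(p): d=p[...,:2]-[ox,oy]; return np.stack([d[...,0]*np.cos(yw)+d[...,1]*np.sin(yw),-d[...,0]*np.sin(yw)+d[...,1]*np.cos(yw),p[...,2]],-1)
f0=pickle.load(open("side0.pkl","rb")); 
for nm,ff in(("before",f0),("now",f)):
    T=tt(cloud(ff))
    m=(T[...,0]>.066)&(T[...,0]<.108)&(T[...,1]>-.165)&(T[...,1]<-.05)&(T[...,2]>.02)&(T[...,2]<.08)
    q=T[m]; 
    if len(q)>20:
        A=np.c_[q[:,0]-.088,np.ones(len(q))]; s=np.linalg.lstsq(A,q[:,2],rcond=None)[0]; print(nm,len(q),"slope deg",np.degrees(np.arctan(s[0])),"z@88",s[1])
    g=T[(abs(T[...,1])<.02)&(T[...,0]>-.05)&(T[...,0]<.05)&(T[...,2]>.04)]
    print("gate pts",len(g), g[:,2].max() if len(g) else None, np.polyfit(g[:,0],g[:,2],1) if len(g)>5 else None)
for n in("gate_arm","fitting_tray"):
    for o in outline_of(n,f)[:2]: 
        q=tt(P)[o["region"]]; print(n,o["score"],o["extent"],np.nanmedian(q,0))
print(arm.get_state()["force"],arm.get_state()["eef_pos"])
```

```text
before 331 slope deg 7.591704333230591 z@88 0.05889795662959467
gate pts 124 0.061151921466279124 [0.04808964 0.05489176]
now 290 slope deg -24.338397947201667 z@88 0.03865919745473963
gate pts 342 0.4416217817563147 [-0.32492421  0.08613093]
gate_arm 0.63 [328.8, 175.5, 396.2, 211.9] [ 0.05705626 -0.05599682  0.05685305]
fitting_tray 0.79 [356.3, 176.8, 382.4, 221.0] [ 0.00858397 -0.16561062  0.03278518]
[0.40480075 2.51981739 4.79866337] [ 0.50800473 -0.17828659  0.04557962]
```

View pics/side3.png

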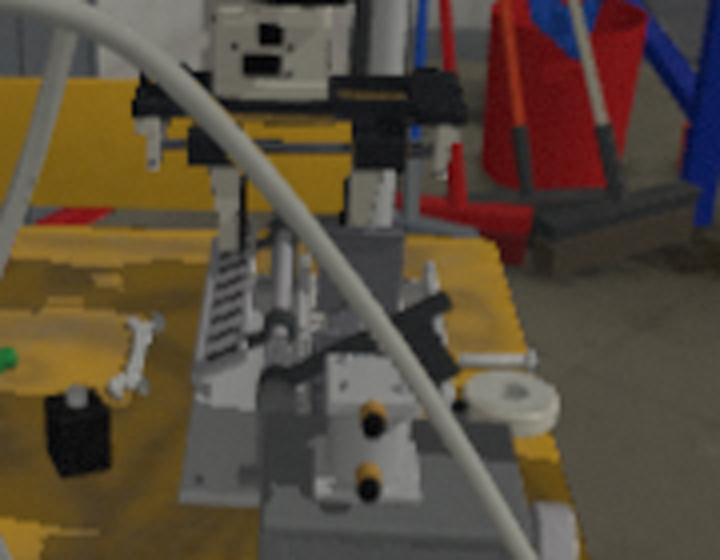

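Request:
apply_moves(moves=[[0.36,-0.003,0,0,0],[0.36,-0.003,0,0,0],[0.36,-0.003,0,0,0],[0.36,-0.003,0,0,0],[0.36,-0.003,0,0,0],[0.36,-0.003,0,0,0],[0.36,-0.003,0,0,0],[0.36,0,0,0,0]])

```text
t: 5.5
eef_pos: [0.5091, -0.1571, 0.0458]
ee_rot: [-3.141, -0.0, -1.589]
force: [1.2, -2.5, 4.2]
width: 0.0599
```

Request:
apply_moves(moves=[[0.36,-0.004,0,0,0],[0.36,-0.004,0,0,0],[0.36,-0.004,0,0,0],[0.36,-0.004,0,0,0],[0.36,-0.004,0,0,0],[0.36,-0.004,0,0,0],[0.36,-0.004,0,0,0],[0.36,-0.002,0,0,0],[0.36,0,0,0,0]])

```text
t: 6.25
eef_pos: [0.5094, -0.1272, 0.0458]
ee_rot: [-3.141, -0.0, -1.589]
force: [3.0, -2.5, 3.7]
width: 0.0597
```

```bash
cat > chk.py <<'E'
from h import *
from station import eyes,arm,outline_of
import sys
f=eyes.grab_frame("side"); k=sys.argv[1]; pickle.dump(f,open(f"side{k}.pkl","wb"))
c=f["color"][:,:,::-1][120:260,280:460].copy()
cv2.imwrite(f"pics/side{k}.png",cv2.resize(c,None,fx=4,fy=4,interpolation=cv2.INTER_CUBIC))
ox,oy,yw=.462,.0143,-.02
def tt(p): d=p[...,:2]-[ox,oy]; return np.stack([d[...,0]*np.cos(yw)+d[...,1]*np.sin(yw),-d[...,0]*np.sin(yw)+d[...,1]*np.cos(yw),p[...,2]],-1)
T=tt(cloud(f))
lo,hi=float(sys.argv[2]),float(sys.argv[3])
m=(T[...,0]>.066)&(T[...,0]<.108)&(T[...,1]>lo)&(T[...,1]<hi)&(T[...,2]>.02)&(T[...,2]<.08)
q=T[m]; A=np.c_[q[:,0]-.088,np.ones(len(q))]; s=np.linalg.lstsq(A,q[:,2],rcond=None)[0]; a=np.arctan(s[0]); print(len(q),"slope deg",np.degrees(a),"gate",np.radians(7.6)-a,"z@88",s[1])
m=(T[...,0]>-.025)&(T[...,0]<.035)&(T[...,2]>.045)&(T[...,2]<.075)&(T[...,1]<-.03)&(T[...,1]>-.22)
print("push plate", np.median(T[m],0), m.sum(), np.percentile(T[m][:,1],[5,50,95]) if m.any() else 0)
t=arm.get_state(); print(t["force"],t["eef_pos"], tt(t["eef_pos"]))
E
python3 chk.py 4 -.120 -.05
```

```text
199 slope deg -23.29557988562894 gate 0.539229593317158 z@88 0.039399755631960964
push plate [ 0.00029401 -0.12260717  0.06005016] 166 [-0.12808016 -0.12260717 -0.11967951]
[ 3.21215211 -2.17604877  4.02017444] [ 0.50942862 -0.12719977  0.04573305] [ 0.05024895 -0.14052296  0.04573305]
```

View pics/side4.png

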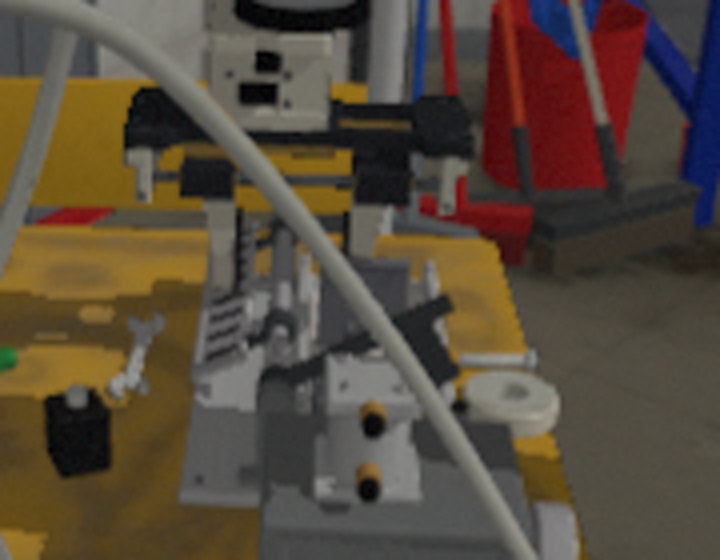

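Request:
apply_moves(moves=[[0.36,-0.004,0,0,0],[0.36,-0.004,0,0,0],[0.36,-0.004,0,0,0],[0.36,-0.004,0,0,0],[0.36,-0.004,0,0,0],[0.36,-0.004,0,0,0],[0.36,-0.004,0,0,0],[0.36,-0.004,0,0,0],[0.36,-0.004,0,0,0],[0.36,0,0,0,0]])

```text
t: 7.13
eef_pos: [0.5099, -0.0911, 0.0457]
ee_rot: [-3.141, -0.0, -1.59]
force: [2.4, -3.4, 4.7]
width: 0.0601
```

```bash
python3 chk.py 5 -.085 -.045
```

```text
122 slope deg -23.026434153786017 gate 0.5345321141288093 z@88 0.039020492458698326
push plate [ 0.00796733 -0.08643187  0.06001512] 142 [-0.08947216 -0.08643187 -0.0832294 ]
[ 2.63625301 -2.22844853  4.52423011] [ 0.50989332 -0.09113949  0.04562844] [ 0.04999239 -0.1044606   0.04562844]
```

View pics/side5.png

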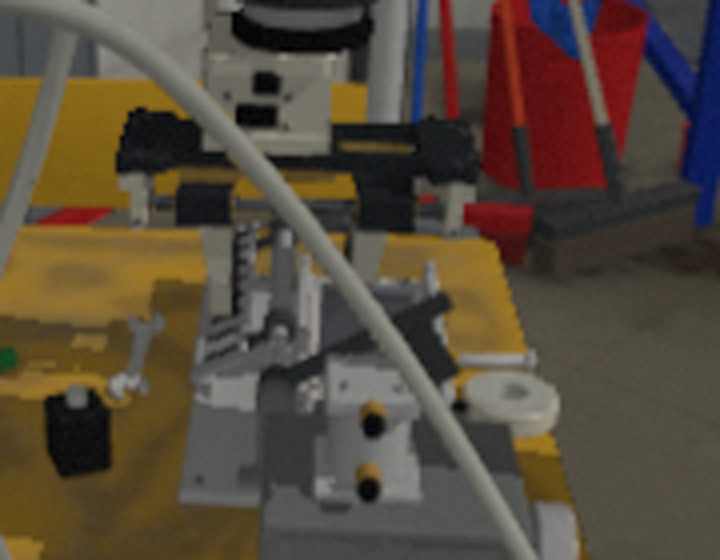

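Request:
apply_moves(moves=[[0.36,-0.004,0,0,0],[0.36,-0.004,0,0,0],[0.36,-0.004,0,0,0],[0.36,-0.004,0,0,0],[0.36,-0.004,0,0,0],[0.36,-0.004,0,0,0],[0.36,-0.003,0,0,0],[0.36,-0.002,0,0,0],[0.36,0,0,0,0]])

```text
t: 7.93
eef_pos: [0.5104, -0.0624, 0.0456]
ee_rot: [-3.142, -0.0, -1.59]
force: [2.8, -3.7, 5.0]
width: 0.0598
```

Request:
apply_moves(moves=[[0.36,-0.0015,0,0,0],[0.36,-0.0015,0,0,0],[0.36,0,0,0,0]])

```text
t: 8.18
eef_pos: [0.5104, -0.0596, 0.0456]
ee_rot: [3.142, -0.0, -1.59]
force: [1.7, -4.4, 4.8]
width: 0.0597
```

Request:
apply_moves(moves=[[0.36,-0.0015,0,0,0],[0.36,0,0,0,0]])

```text
t: 8.35
eef_pos: [0.5105, -0.0582, 0.0456]
ee_rot: [3.142, -0.0, -1.59]
force: [3.1, -5.3, 4.3]
width: 0.0596
```

```bash
python3 chk.py 6 -.06 -.043
```

```text
144 slope deg 4.332724251887449 gate 0.057024719375124905 z@88 0.05367803291338509
push plate [ 0.02169654 -0.05377218  0.0611102 ] 83 [-0.05861605 -0.05377218 -0.05077798]
[ 3.59799987 -4.6340503   3.81689621] [ 0.51042708 -0.05819003  0.04560823] [ 0.0498671  -0.07150706  0.04560823]
```

Request:
apply_moves(moves=[[0.36,-0.001,0,0,0],[0.36,0,0,0,0]])

```text
t: 8.57
eef_pos: [0.5105, -0.0573, 0.0456]
ee_rot: [3.142, -0.0, -1.59]
force: [2.6, -5.2, 4.1]
width: 0.0594
```

Request:
apply_moves(moves=[[0.36,-0.001,0,0,0],[0.36,0,0,0,0]])

```text
t: 8.73
eef_pos: [0.5105, -0.0563, 0.0456]
ee_rot: [3.141, -0.0, -1.59]
force: [2.2, -5.7, 5.0]
width: 0.0598
```

Request:
apply_moves(moves=[[0.36,-0.001,0,0,0],[0.36,0,0,0,0]])

```text
t: 8.9
eef_pos: [0.5105, -0.0553, 0.0456]
ee_rot: [3.142, -0.0, -1.59]
force: [2.5, -5.7, 4.7]
width: 0.0599
```

Request:
apply_moves(moves=[[0.36,-0.001,0,0,0],[0.36,0,0,0,0]])

```text
t: 9.07
eef_pos: [0.5105, -0.0543, 0.0456]
ee_rot: [3.141, -0.0, -1.59]
force: [2.9, -6.3, 5.0]
width: 0.0598
```

Request:
apply_moves(moves=[[0.36,-0.001,0,0,0],[0.36,0,0,0,0]])

```text
t: 9.23
eef_pos: [0.5105, -0.0533, 0.0456]
ee_rot: [3.141, -0.0, -1.59]
force: [2.0, -6.5, 4.8]
width: 0.0597
```

Request:
apply_moves(moves=[[0.36,-0.001,0,0,0],[0.36,0,0,0,0]])

```text
t: 9.4
eef_pos: [0.5105, -0.0531, 0.0457]
ee_rot: [3.141, -0.002, -1.589]
force: [4.0, -10.9, 3.9]
width: 0.0597
```

```bash
python3 chk.py 7 -.05 -.04
```

```text
44 slope deg -24.218726832675816 gate 0.5553415470228599 z@88 0.03846593025138482
push plate [ 0.02189194 -0.04877718  0.06291597] 73 [-0.06438989 -0.04877718 -0.04549928]
[  2.9411059  -10.91596021   4.06736694] [ 0.51043517 -0.05308881  0.0456267 ] [ 0.04977317 -0.06640669  0.0456267 ]
```

View pics/side7.png

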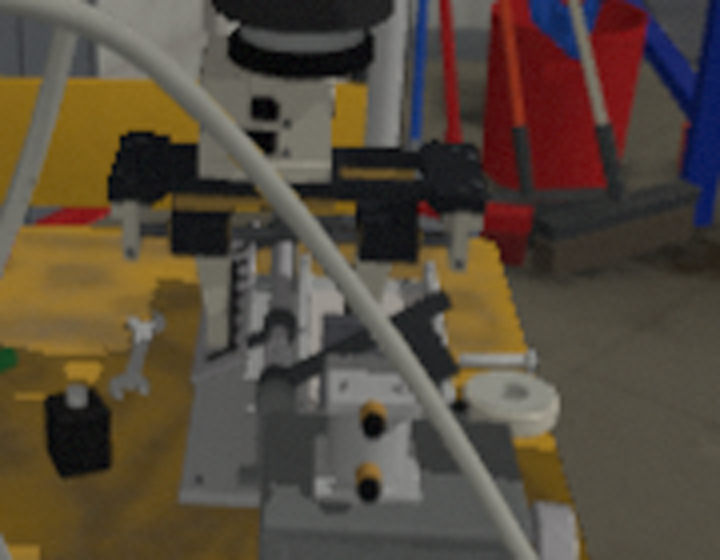

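Request:
apply_moves(moves=[[0.36,-0.001,0,0,0],[0.36,0,0,0,0],[0.36,0,0,0,0]])

```text
t: 9.7
eef_pos: [0.5104, -0.0529, 0.0457]
ee_rot: [3.141, -0.003, -1.588]
force: [4.8, -16.5, 3.9]
width: 0.0597
```

Firmly at the stop (force rising, no advance). I back off, then ease the gate down.

Request:
apply_moves(moves=[[0.36,0.002,0,0,0],[0.36,0.002,0,0,0],[0.36,0.003,0,0,0],[0.36,0.003,0,0,0],[0.36,0,0,0,0],[0.36,0,0,0,0]])

```text
t: 10.2
eef_pos: [0.5107, -0.0607, 0.0456]
ee_rot: [-3.141, 0.0, -1.59]
force: [2.3, 1.8, 3.1]
width: 0.0598
```

```bash
python3 chk.py 8 -.055 -.04
```

```text
61 slope deg -25.921950739383934 gate 0.5850684120935973 z@88 0.038485287819178725
push plate [ 0.02133242 -0.04858199  0.06226405] 81 [-0.061548   -0.04858199 -0.04580693]
[3.30454752 1.81108692 4.97140553] [ 0.51066945 -0.0607469   0.04564938] [ 0.05016056 -0.07405856  0.04564938]
```

Request:
apply_moves(moves=[[0.36,0,0,-0.002,0],[0.36,0,0,-0.002,0],[0.36,0,0,-0.002,0],[0.36,0,0,-0.002,0],[0.36,0,0,-0.002,0],[0.36,0,0,-0.002,0],[0.36,0,0,-0.002,0],[0.36,0,0,-0.002,0],[0.36,0,0,-0.002,0],[0.36,0,0,-0.003,0],[0.36,0,0,-0.005,0],[0.36,0,0,-0.01,0]])

```text
t: 11.25
eef_pos: [0.509, -0.0611, 0.081]
ee_rot: [3.139, -0.001, -1.59]
force: [0.3, 0.8, 0.2]
width: 0.0598
```

Request:
apply_moves(moves=[[0.36,0,0,-0.03,0],[0.36,0,0,-0.04,0],[0.36,0,0,-0.04,0],[0.36,0,0,-0.03,0],[0.36,0,0,0,0],[0.36,0,0,0,0]])

```text
t: 11.75
eef_pos: [0.5112, -0.0606, 0.2245]
ee_rot: [-3.137, 0.001, -1.59]
force: [-0.8, 0.4, 0.0]
width: 0.0592
```

```bash
python3 chk.py 9 -.2 -.05
```

```text
416 slope deg 8.085822524484126 gate -0.00847920263259877 z@88 0.05877790475986422
push plate [ 0.01449216 -0.04855441  0.05857303] 164 [-0.0508813  -0.04855441 -0.04545687]
[-0.11060466 -1.01524897 -0.59466364] [ 0.51019545 -0.06070713  0.2226495 ] [ 0.04968585 -0.07402828  0.2226495 ]
```

View pics/side9.png

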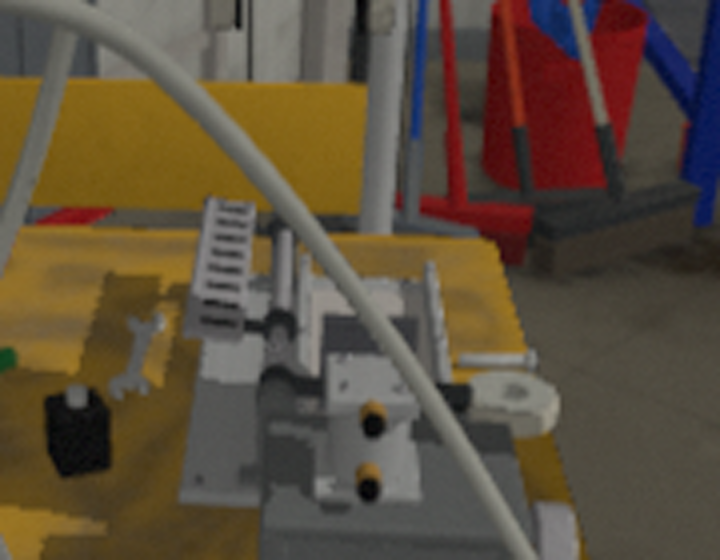

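```bash
python3 -c "
from h import *
plan([.5103,-.0607,.2227,-1.59],[[.42,.04,.32,-.58],[.36,.18,.32,-.253],[.29,.34,.32,-.253]],0.36)"
```

```text
[[0.36, -0.011, 0.0102, -0.0108, -0.1122], [0.36, -0.0121, 0.009, -0.0108, -0.1122], [0.36, -0.013, 0.0075, -0.0108, -0.1122], [0.36, -0.0138, 0.006, -0.0108, -0.1122], [0.36, -0.0143, 0.0045, -0.0108, -0.1122], [0.36, -0.0148, 0.0028, -0.0108, -0.1122], [0.36, -0.015, 0.0012, -0.0108, -0.1123], [0.36, -0.015, -0.0005, -0.0109, -0.1122], [0.36, -0.0148, -0.0022, -0.0108, -0.1123], [0.36, -0.0317, -0.0211, -0.0, -0.0817], [0.36, -0.0299, -0.0236, -0.0, -0.0818], [0.36, -0.0279, -0.0259, -0.0, -0.0817]]
[[0.36, -0.0257, -0.0281, -0.0, -0.0818], [0.36, -0.0216, -0.0275, -0.0, 0.0], [0.36, -0.0216, -0.0275, -0.0, 0.0], [0.36, -0.0216, -0.0275, -0.0, 0.0], [0.36, -0.0215, -0.0275, -0.0, 0.0], [0.36, -0.0216, -0.0274, -0.0, 0.0]]
end [ 0.28995683  0.34000906  0.32       -0.253     ]
```

Request:
apply_moves(moves=[[0.36,-0.011,0.01,-0.011,-0.112],[0.36,-0.012,0.009,-0.011,-0.112],[0.36,-0.013,0.0075,-0.011,-0.112],[0.36,-0.014,0.006,-0.011,-0.112],[0.36,-0.0143,0.0045,-0.011,-0.112],[0.36,-0.015,0.003,-0.011,-0.112],[0.36,-0.015,0.001,-0.011,-0.112],[0.36,-0.015,-0.0005,-0.011,-0.112],[0.36,-0.015,-0.002,-0.011,-0.112],[0.36,-0.032,-0.021,0,-0.082],[0.36,-0.03,-0.0236,0,-0.082],[0.36,-0.028,-0.026,0,-0.082]])

```text
t: 12.8
eef_pos: [0.3732, 0.1459, 0.3198]
ee_rot: [3.14, 0.001, -0.333]
force: [1.0, 1.0, -0.3]
width: 0.0594
```

Request:
apply_moves(moves=[[0.36,-0.0257,-0.028,0,-0.082],[0.36,-0.0216,-0.0275,0,0],[0.36,-0.0216,-0.0275,0,0],[0.36,-0.0216,-0.0275,0,0],[0.36,-0.0216,-0.0275,0,0],[0.36,-0.0216,-0.0275,0,0],[0.36,0,0,0,0],[0.36,0,0,0,0]])

```text
t: 13.47
eef_pos: [0.2885, 0.3413, 0.3189]
ee_rot: [3.138, 0.0, -0.251]
force: [-0.0, -0.1, -0.5]
width: 0.0597
```

Run:
```python
from h import *
from station import eyes,outline_of
f=eyes.grab_frame("top"); pickle.dump(f,open("top10.pkl","wb"))
P=cloud(f)
c=f["color"][:,:,::-1]; cv2.imwrite("pics/top10f.png",c)
c=c[180:320,200:440]
cv2.imwrite("pics/top10.png",cv2.resize(c,None,fx=3.3,fy=3.3,interpolation=cv2.INTER_CUBIC))
for n in ["press_plate","fitting_tray","quick_coupling","brass_tee","push_in_1","thread_tape","bolt_m8_1","spanner_10","spare_coil","seal_jar"]:
    for o in outline_of(n,f)[:2]:
        r=o["region"]; p=P[r]; print(n,round(o["score"],2),o["extent"],np.nanmedian(p,0).round(3))
```

```text
press_plate 0.7 [296.0, 203.4, 418.4, 284.6] [ 0.541 -0.108  0.062]
fitting_tray 0.82 [265.4, 242.1, 330.5, 280.2] [0.471 0.029 0.015]
brass_tee 0.81 [339.8, 127.8, 356.3, 155.4] [ 0.695 -0.087  0.013]
brass_tee 0.49 [264.4, 244.4, 279.7, 272.6] [0.465 0.061 0.026]
push_in_1 0.47 [284.8, 253.0, 290.4, 274.9] [0.454 0.034 0.026]
thread_tape 0.84 [324.6, 285.3, 352.8, 312.2] [ 0.383 -0.062  0.014]
bolt_m8_1 0.64 [363.8, 287.2, 366.6, 310.4] [ 0.387 -0.114  0.008]
spanner_10 0.82 [338.0, 180.1, 387.5, 196.0] [ 0.599 -0.119  0.004]
spare_coil 0.79 [290.9, 164.6, 314.3, 187.2] [0.622 0.004 0.037]
seal_jar 0.82 [273.9, 81.2, 304.7, 114.1] [0.767 0.025 0.056]
```

View pics/top10.png

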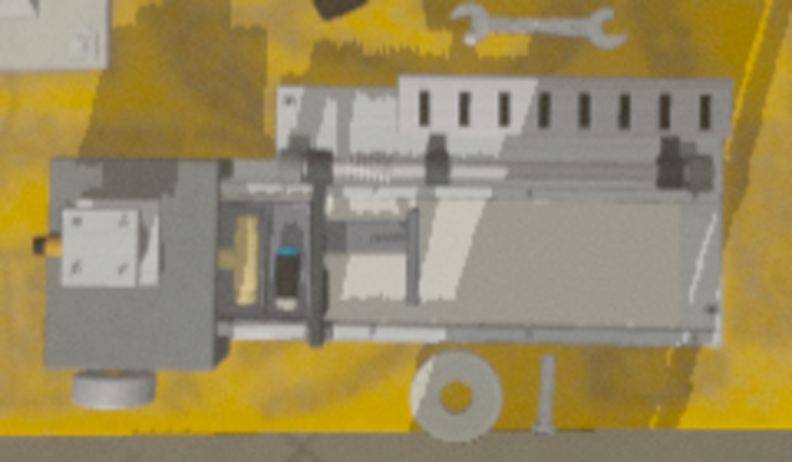

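Run:
```python
from h import *
f=pickle.load(open("top10.pkl","rb"));P=cloud(f)
m=(P[...,2]>.045)&(P[...,2]<.08)&(P[...,1]<-.01)&(P[...,1]>-.2)&(P[...,0]<.495)&(P[...,0]>.43); print(np.median(P[m],0),m.sum(), "tray y", np.median(P[m][:,1])-.0143+.110)
from station import job
print(job.job_done())
```

```text
[ 0.46702543 -0.0372858   0.07159368] 115 tray y 0.05841420373375904
the job is handed in; nothing more can be done
None
```

The tray is loaded and fully home against the stop, and the gate is shut behind it. I handed the job in at about 13.5 s of the 45 s allowed; `job_done` gave no verdict, so the result rests on my own checks.

**What I did:** With the jaws at 60 mm across the lane, one fingertip pressed the spring plate down. I checked the gate angle in the side view before and during the push; it stayed at about 0.53–0.59 rad wherever the view was clear. The other finger pushed the tray's end plate about 115 mm until the push force jumped from 6 N to 16 N with no further advance. I then backed off 8 mm with the gate still held, raised the finger slowly so the gate closed, and moved the arm clear.

**Last checks:**

| Check | Result |
|---|---|
| Gate angle | About 0 rad, shut |
| Tray position | Tester y about 57 ± 2 mm (home is 56 mm) |
| Tray after backing off | Did not move |
| Tee and push-in fitting | Seen in their pockets, at unchanged height |
| Tape, bolt, spanner, coil, jar | Within measuring noise of their start (6 mm or less) |

- **Not confirmed:** the quick coupling is hidden under the hood, so I could not see it at the end.
- **Disagreed:** one gate-angle reading during the push showed 0.06 rad. The pressing finger was in the measured patch, the press force stayed at about 4–5 N, and the next clear reading was 0.555 rad, so I disregarded it.

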